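# Hang the funnel bracket under the hood light

## Task

Hook the aluminium funnel bracket into the two slots of the upright under the hood light and press it down until it is fully home, with its lock shoe driven down. Then take the blue funnel out of the steel cup, seat it upright in the bracket's ring and let go. Do not bump the light, and leave the other things on the ledge where they are.

Things in the scene. Friction and masses are not known exactly. Their poses are not given: they have to be found in the camera images.
- dock (a point): Slotted steel upright, fixed (place and yaw vary), 54 mm wide, 4 mm thick front wall, open channel behind. This point: on the front face, centre line, 130 mm above the ledge; here the lower edge of the bracket's back face lies when home. x points into the wall, away from the robot, y to the left, z up.
- slots (a point): Middle of the web between the upright's two slots, on the front face, 61.5 mm above dock (same axes). Slots are 18 mm wide and 30 mm high, one above the other; their lower edges are 24 and 69 mm above dock. The hooks drop behind the 4 mm wall below each slot.
- hood_light: Flat grey light bar with a rocker switch, fixed on the upright, 82 x 180 x 28 mm. Origin: its underside, above the front face, 250 mm above the ledge. Overhangs 52 mm in front of the face, so an upright hand cannot hold the bracket's rib near the wall; one leaning back towards the robot by about 35 degrees can. Do not bump it.
- shoe (a joint): Stiff lock shoe sliding on the upright's face below the lower slot. 0: up (start). Moves down up to 0.010 m, needs about 8 N, stays where it is pushed. The bracket's back plate lands on it 8 mm above home and drives it to about 0.008 when pressed home.
- shoe_top (a point): Middle of the lock shoe's top face (dark steel block, 9 x 30 x 16 mm); at the start 8 mm above dock.
- bracket_grip (a point): Loose cast aluminium funnel bracket, about 250 g, 190 mm long, standing right way up on a low riser: back plate, rib, ring. This point is in the rib, 60 mm in front of the back face, 28 mm above the underside: grip here across the rib's 12 mm thickness (y). The rib is 40 mm high, 6 to 81 mm in front of the back face. x points to the hooks, z up.
- bracket_foot (a point): Middle of the lower edge of the bracket's back face (axes as bracket_grip, which lies at (-60, 0, 28) mm from it). Home: it coincides with dock, x axes agree. Back plate 40 mm wide, 84 high, 6 thick. To hook in, move with the foot 14 to 22 mm above dock until the plate meets the wall, then go down.
- bracket_hooks (a point): Midway between the bracket's two hooks, on the back face, 50.5 mm above bracket_foot. Hooks are 12 mm wide: shank undersides 24 and 69 mm above the foot, shanks 8 mm high; tongues hang 14 mm below them (ends at 10 and 55 mm), 7 to 13 mm behind the back face. Plate, hooks and upright slide easily.
- bracket: The same bracket; origin at bracket_foot.
- ring_mouth (a point): Centre of the bracket's ring (inner diameter 60, outer 76 mm) at the level of its top: 10 mm above the bracket's underside, 135 mm in front of its back face.
- funnel_tab (a point): Centre of the grip tab of the blue plastic funnel (loose, 60 g, standing in the tall steel cup at the start): 10 mm thick (y), 26 mm wide (x), standing 38 mm above the funnel's rim. This point is 20 mm above the rim, 45 mm from the funnel's axis towards its -y. z up.
- funnel_seat (a point): Point on the funnel's axis where the cone is 60 mm across: 69 mm above the spout's end, 21 mm below the rim; axes as the tab, which lies at (0, -45, 41) mm from it. Funnel 90 mm across the rim, 90 high without the tab, spout 40 mm long, 18 thick. Seated, this point is within a few mm of ring_mouth.
- funnel: The same funnel; origin on its axis at the end of the spout.
- cup_rim (a point): Centre of the rim of the tall open steel cup (fixed, 82 mm across, 100 mm high) in which the funnel stands at the start, its rim about 112 mm above the ledge and its spout about 80 mm deep in the cup: lift it 85 mm to clear.
- riser_top (a point): Centre of the top of the low galvanized riser (fixed, 210 x 120 mm, 60 mm high) on which the bracket stands at the start.
- ramekin: White porcelain ramekin, 80 mm across, 45 mm high; origin under its centre. Leave alone.
- canister_a: Closed tin canister, 92 mm across, 126 mm high, at the back; origin under its centre. Leave alone.
- canister_b: Second, equal tin canister, at the back. Leave alone.
- scraper: Cast aluminium comal scraper, about 160 mm long, lying flat, up to 14 mm high; origin under its middle. Leave alone.
- shaker: Glass shaker, 44 mm across, 90 mm high; origin under its centre. Leave alone.
- mug: White mug, 80 mm across, 90 mm high; origin under its centre. Leave alone.
- spatula: Spatula, 200 mm long, lying flat on the left. Leave alone.

How it is judged (in metres and radians):
On the way, in this order (a step that is already met when the one before it is completed fails the run):
1. the bracket is hooked in both slots and pressed fully home, the shoe down (x of bracket_foot in the frame of dock between -0.006 and 0.005 m and y of bracket_foot in the frame of dock between -0.005 and 0.005 m and z of bracket_foot in the frame of dock between -0.004 and 0.003 m and angle between the z axis of bracket_foot and the z axis of dock, either way round below 0.1 rad and value of joint shoe above 0.005 m), for 0.2 s.
2. the funnel sits in the ring of the locked bracket (all of step 1 and distance between funnel_seat and ring_mouth below 0.011 m and angle between funnel_seat's own z axis and vertical below 0.17 rad), for 0.2 s.
At the end, for the whole second after the job is handed in: Bracket foot at the dock point: -6 to +5 mm in x, 5 mm in y, -4 to +3 mm in z, z axes within 0.1 rad; shoe down over 5 mm; funnel_seat within 11 mm of ring_mouth, funnel upright within 0.17 rad; bracket and funnel at rest (under 0.03 m/s) (all of step 2 and linear speed of each of funnel, bracket below 0.03 m/s); the robot touches nothing.
It fails at once if the hood light is bumped (more than 8 N) (contact force between hood_light and anything else above 8 N).
It fails at once if another thing on the ledge is moved more than 25 mm (distance of any of ramekin, canister_a, canister_b, scraper, shaker, mug, spatula from where it was at the start of the episode above 0.025 m).
It also fails if it takes over 64 s, if anything falls off the work surface, if the arm or the gripper's body presses on something with over 40 N, if the wrist force passes 120 N, or if a joint passes its speed limit or range.

## Robot

A 6-joint arm with a two-finger parallel gripper is mounted at the origin on the work surface. World frame = base frame: x ahead of the robot, y to its left, z up, the work surface at z = 0. Lengths are in mm, angles in rad, forces in N, time in s.
With the tool pointing down it reaches from about 275 to 750 mm from the base axis. Payload 10.2 kg.
Tool frame: the origin (TCP) lies between the finger pads; the fingertips stand 17 mm ahead of it and the grasp point (between the pads) lies 2 mm behind it (tips_ahead is the distance from the TCP to the fingertips, in mm); z points along the fingers, y is the line along which they close (so a half turn about z gives the same grasp; the last joint's range is limited). The gripper opens to 85 mm and grips with 20 to 120 N. Pads are 22 mm wide; open, the fingers measure 114 mm over their backs; the gripper's body (76 mm by 85 mm) begins 54 mm behind the grasp point. The pads swing forward as they close: fully open they stand 13 mm farther back than shut.
Start: joints at [-1.445, 0.313, 1.498, -0, 1.331, -0.223], TCP at [179.417, -493.397, 248.294] pointing down, gripper open.
Joint ranges: [-2.94, 2.94], [-0.97, 2.17], [0.19, 2.56], [-1.23, 4.37], [0.02, 3.11], [-2.88, 2.88]. Speed limits (rad/s): [2.39, 2.39, 3.01, 3.14, 3.14, 3.14].

## Interface

Orientations are given as a unit quaternion [w, x, y, z].
In Python, from rig import sense, capture, finish_job, boxes_of, tips_ahead gives the robot as it stands.
- The arm moves only by the tool drive_tool, never from a script. Its argument "commands" is text: rows parted by semicolons, each of 7 numbers parted by spaces: the shift along the world's x, y, z in units of 0.1 m (1.0 is 0.1 m), then the turn, a rotation vector about the world's x, y, z in units of pi/4 rad (1.0 is pi/4 rad), then the opening in per cent of the stroke, from 0 (shut) to 100 (fully open). A call has 1 to 20 rows; each row shifts and turns the commanded pose from where the row before left it; what a row does not reach is not made up. A row lasts 1/12 s, in which the tool goes at most 41.7 mm and 7.16 degrees, less where a joint would pass 70% of its speed; a pose out of reach is approached as far as the arm can. A call with a number of a shift or a turn outside -1 to 1 is refused whole. A call with a gripper value outside its range is refused whole. The fingers move at their own pace and stop on an object; "force" is the grip in N (left out, the last holds). Time passes only in rows, so rows that do not move let the fingers close. It gives the time, the measured TCP pose, the force, the opening and the grip force at its end, in the units of the state.
- sense(): the state, without advancing time (a new reading comes with each control period).
- capture(name): name is "side" or "top" or "wrist"; returns a dict with "pixels" (480x640x3 uint8, blue, green, red), "fov_y" (degrees; the focal length in pixels is half the picture's height over the tangent of half this angle, whatever the lens; pixels are square), "cx", "cy" (the principal point, pixels), "k1" (the pictures are not rectified: a ray, as slopes to the right and down, at radius r is drawn at 1 + k1 r^2 times it, then the intrinsics apply), "position" and "attitude" of the camera in the world; the wrist camera has in their place "tool_from_camera" (4x4, takes a point from camera to tool coordinates, whose origin is the TCP and whose axes are the flange's). Camera axes: x right, y down, z forward; pixel columns grow to the right and rows downward; lengths in mm; the calibration is good to about 2 mm. A picture is of the moment at which its call begins: read the wrist's pose just before it. There is no depth.
- finish_job(): hands the job in; it is judged then, once.
Trained networks look in a picture, given as the dict that the camera call returned (one of the last four; its "shot" number tells which), for a name from the list of things; names that differ only in an ending like _2 or _b are one class to them, and where a whole thing is asked for, a point or a joint stands for the part that bears it (a point fixed in the world has none). Each returns a list of dicts, best first, with "confidence" (0 to 1); they miss things now and then, are a little off and sometimes report something else, mostly with a low value. They report only what shows in the picture. A call takes as long as a camera call.
- boxes_of(picture, name): "position" ([column, row] in pixels, amid what is visible of it).
The state is a dict: "time_s": time; "joints": joint angles; "dq": joint speeds; "tau": joint torques, N m; "eef_pos": TCP position; "ee_rot": TCP orientation; "force": force on the tool from outside, world axes, zero at the start; "wrist_torque": the same for the moment, N m; "grip_width": opening from 0.0 (shut) to 1.0 (fully open); "grip_force": force on a finger pad.
Only numpy, scipy, OpenCV 4.12 (cv2) and the standard library are available. Lean on these libraries where they do the work, as an engineer would, in place of code of your own. Each camera call takes 0.05 s, during which the arm holds its last target. There are 200 camera calls.

## Working session

There is one attempt and no reset: what is moved stays moved. The work goes in short steps, Python scripts to look and compute and a tool call to move; the robot and the scene stay as the last step left them, time stands still between calls to the robot, and variables do not carry over. Pictures are saved under pics/ and viewed, at most 10 in all, crops included, and the job is handed in when it is done.

Besides the shell and the picture viewer there is one more tool, called after ">>>" by a JSON object that holds its "fn" and its "kwargs". drive_tool: Moves the arm, as the interface text tells. Shifts and turns lie within -1 to 1; 1 stands for 0.1 m of shift or pi/4 rad of turn. Its arguments: {"type":"object","properties":{"commands":{"type":"string"},"force":{"type":"number"}},"required":["commands"]}

```bash
ls; mkdir -p pics; cat > h.py <<'E'
import numpy as np,cv2
from scipy.spatial.transform import Rotation as R
from rig import *
def q2R(q): return R.from_quat([q[1],q[2],q[3],q[0]]).as_matrix()
def cam(p,st=None):
    if 'position' in p:
        a=np.array(p['attitude'],float)
        Rm=a if a.shape==(3,3) else q2R(a)
        return Rm,np.array(p['position'],float)
    T=np.array(p['tool_from_camera']);Rt=q2R(st['ee_rot']);return Rt@T[:3,:3],Rt@T[:3,3]+np.array(st['eef_pos'])
def f(p): return 240/np.tan(np.radians(p['fov_y'])/2)
def ray(p,uv,st=None):
    Rm,t=cam(p,st);d=(np.array(uv,float)-[p['cx'],p['cy']])/f(p);s=d.copy()
    for _ in range(20): s=d/(1+p['k1']*(s@s))
    v=Rm@np.array([s[0],s[1],1]);return t,v/np.linalg.norm(v)
def proj(p,X,st=None):
    Rm,t=cam(p,st);c=Rm.T@(np.array(X,float)-t);s=c[:2]/c[2]
    return s*(1+p['k1']*(s@s))*f(p)+[p['cx'],p['cy']]
def atz(p,uv,z,st=None):
    o,v=ray(p,uv,st);return o+v*(z-o[2])/v[2]
def tri(rs):
    A=sum(np.eye(3)-np.outer(v,v) for o,v in rs);b=sum((np.eye(3)-np.outer(v,v))@o for o,v in rs)
    X=np.linalg.solve(A,b);return X,max(np.linalg.norm(np.cross(X-o,v)) for o,v in rs)
E
cat > a.py <<'E'
from h import *
P={}
for n in ['side','top']:
    p=capture(n);P[n]=p;cv2.imwrite(f'pics/{n}0.png',p['pixels'])
    print(n,p['fov_y'],p['cx'],p['cy'],p['k1'],p['position'],p['attitude'])
for nm in ['dock','slots','hood_light','shoe','shoe_top','bracket_grip','bracket_foot','bracket_hooks','ring_mouth','funnel_tab','funnel_seat','cup_rim','riser_top','ramekin','canister_a','scraper','shaker','mug','spatula']:
    B={}
    for n in P:
        b=boxes_of(P[n],nm);B[n]=b
        print(nm,n,[(np.round(x['position']).tolist(),round(x['confidence'],2)) for x in b[:3]])
    if B['side'] and B['top']:
        X,e=tri([ray(P[n],B[n][0]['position']) for n in P]);print('   ',X.round(1),round(e,1))
E
python3 a.py
```

```text
pics
side 52.63946265486357 315.474776483027 243.26874474266916 -0.026813606456175414 [-51.01691659 957.87928798 792.82081483] [ 0.14626827 -0.23544552  0.82472001 -0.49295832]
top 42.64413363676332 322.69120284289687 235.5848259128323 -0.04094196433339276 [ 272.93620301    4.48516833 1995.73787086] [-0.05026374  0.71313772 -0.69712661  0.05406139]
dock side [([282.0, 228.0], 0.74), ([384.0, 228.0], 0.47)]
dock top [([338.0, 185.0], 0.77), ([155.0, 240.0], 0.22)]
    [699.7 -43.8 178.5] 0.4
slots side [([282.0, 232.0], 0.59)]
slots top [([336.0, 186.0], 0.64), ([428.0, 206.0], 0.24)]
    [697.1 -38.6 167.8] 1.4
hood_light side [([235.0, 347.0], 0.59), ([283.0, 201.0], 0.57)]
hood_light top [([334.0, 188.0], 0.93), ([252.0, 189.0], 0.23), ([217.0, 228.0], 0.22)]
    [ 843.1  -15.2 -307.1] 48.3
shoe side [([281.0, 250.0], 0.58)]
shoe top [([339.0, 185.0], 0.28), ([215.0, 240.0], 0.18)]
    [715.4 -50.2  98.3] 1.9
shoe_top side [([382.0, 227.0], 0.17)]
shoe_top top []
bracket_grip side [([236.0, 346.0], 0.61), ([192.0, 437.0], 0.38)]
bracket_grip top [([214.0, 239.0], 0.59)]
    [544.4 
[... 843 characters left out ...]
in side [([183.0, 349.0], 0.71)]
ramekin top [([207.0, 194.0], 0.91), ([421.0, 259.0], 0.28)]
    [690.6 376.5  40.2] 0.2
canister_a side [([215.0, 305.0], 0.62), ([309.0, 235.0], 0.58)]
canister_a top [([251.0, 189.0], 0.65), ([393.0, 184.0], 0.62), ([336.0, 188.0], 0.16)]
    [710.8 232.9  70.4] 5.5
scraper side [([236.0, 345.0], 0.72)]
scraper top [([309.0, 286.0], 0.76)]
    [524.5 144.3 -28.7] 158.0
shaker side []
shaker top [([430.0, 204.0], 0.52)]
mug side []
mug top [([488.0, 243.0], 0.7), ([423.0, 256.0], 0.34)]
spatula side [([191.0, 437.0], 0.88), ([282.0, 250.0], 0.73), ([252.0, 368.0], 0.7)]
spatula top [([159.0, 237.0], 0.9), ([406.0, 264.0], 0.54)]
    [542.5 528.7 -12.7] 13.1
```

```bash
python3 -c "
import cv2
a=cv2.imread('pics/side0.png')[160:420,140:460];b=cv2.imread('pics/top0.png')[140:320,130:510]
cv2.imwrite('pics/s1.png',cv2.resize(a,None,fx=2.3,fy=2.3,interpolation=2));cv2.imwrite('pics/t1.png',cv2.resize(b,None,fx=2.1,fy=2.1,interpolation=2))"
```

```text
(no output)
```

View pics/s1.png

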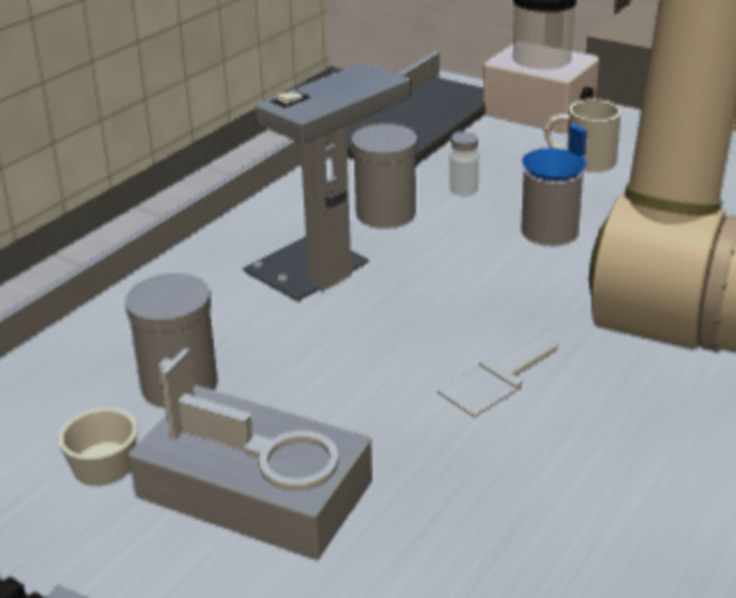

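View pics/t1.png

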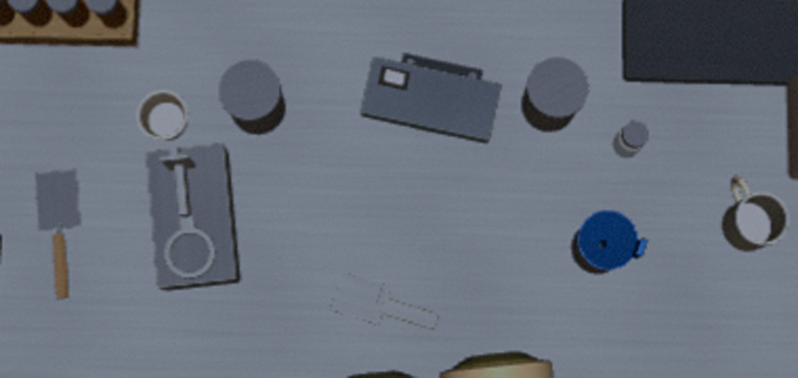

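The side view shows the upright at crop (330,200) with its slots and shoe, the bracket on the riser with its ring at (298,458), and the funnel in the cup at (553,165) with its tab away from the bracket. The top view gives the light corners (373,57), (501,84), (488,142), (361,114), the back plate at (177,156), the ring at (189,252), the funnel at (606,240) and its tab at (641,246).

```bash
cat > b.py <<'E'
from h import *
p=capture('top');s=capture('side')
T=lambda c,z:atz(p,np.array(c)/2.1+[130,140],z)
S=lambda c:ray(s,np.array(c)/2.3+[140,160])
L=[T(c,278) for c in [(373,57),(501,84),(488,142),(361,114)]]
print('light',np.round(L,1).tolist())
fwd=(L[0]+L[1]-L[2]-L[3])/2;lat=L[0]+L[3]-L[1]-L[2];print('len',np.linalg.norm(fwd),np.linalg.norm(lat)/2,'yaw',np.degrees(np.arctan2(fwd[1],fwd[0])),np.degrees(np.arctan2(-lat[0],lat[1])))
y=np.arctan2(-lat[0],lat[1]);c=np.mean(L,0);print('dock est',(c+11*np.array([np.cos(y),np.sin(y),0]))[:2])
r=T((189,252),70);b=T((177,156),144);print('ring',r,'plate',b,'yaw',np.degrees(np.arctan2(*(b-r)[1::-1])),np.linalg.norm((b-r)[:2]))
print('ring tri',tri([ray(p,np.array((189,252))/2.1+[130,140]),S((298,458))]))
g=T((183,215),100);print('rib front end top',g)
fz=T((605,240),112);tb=T((641,246),132);print('funnel',fz,'tab',tb,np.degrees(np.arctan2(*(tb-fz)[1::-1])),np.linalg.norm((tb-fz)[:2]))
E
python3 b.py; python3 -c "
from h import *
s=sense();print(s['eef_pos'],s['ee_rot'],np.round(q2R(s['ee_rot']),3).tolist(),s['grip_width'],tips_ahead)
p=capture('wrist');print(np.round(p['tool_from_camera'],3),p['fov_y'])"
```

```text
light [[726.3, 45.8, 278.0], [692.6, -129.8, 278.0], [611.6, -113.0, 278.0], [646.3, 60.0, 278.0]]
len 82.00093125101955 177.64388829454697 yaw -10.890924659081529 -11.085732075741035
dock est [679.99350745 -36.37846458]
ring [474.30975242 318.77366921  70.        ] plate [606.67521702 330.77103615 144.        ] yaw 5.179034626553758 132.9080623232929
ring tri (array([475.92902565, 320.17068264,  65.98382354]), np.float64(1.3891376465022902))
rib front end top [526.03138121 325.33373633 100.        ]
funnel [ 501.69380383 -298.55604515  112.        ] tab [ 491.65917349 -347.89889804  132.        ] -101.49522033033634 50.35286423963833
[ 179.41705441 -493.39673731  248.26880053] [-2.06932350e-05  9.84834416e-01  1.73496895e-01 -5.94212791e-06] [[0.94, 0.342, -0.0], [0.342, -0.94, 0.0], [-0.0, -0.0, -1.0]] 1.0030971730727318 17.0
[[ 1.00000e-03 -9.46000e-01 -3.24000e-01  8.37040e+01]
 [ 1.00000e+00  1.00000e-03  0.00000e+00  1.24800e+00]
 [ 0.00000e+00 -3.24000e-01  9.46000e-01 -1.25205e+02]
 [ 0.00000e+00  0.00000e+00  0.00000e+00  1.00000e+00]] 68.70848549595453
```

>>> {"fn": "drive_tool", "kwargs": {"commands": ".145 .236 0 0 0 .1577 100;.145 .236 0 0 0 .1577 100;.145 .236 0 0 0 .1577 100;.145 .236 0 0 0 .1577 100;.145 .236 0 0 0 .1577 100;.145 .236 0 0 0 .1577 100;.145 .236 0 0 0 .1577 100;.145 .236 0 0 0 .1577 100;.145 .236 0 0 0 .1577 100;.145 .236 0 0 0 .1577 100;.145 .236 0 0 0 .1577 100;.145 .236 0 0 0 .1577 100;.145 .236 0 0 0 .1577 100;.145 .236 0 0 0 .1577 100;.145 .236 0 0 0 .1577 100;.145 .236 0 0 0 .1577 100;.145 .236 0 0 0 .1577 100;.145 .236 0 0 0 .1577 100;.145 .236 0 0 0 .1577 100;.145 .236 0 0 0 .1577 100"}}

```text
time_s: 3.82
eef_pos: [470.0, -20.0, 248.4]
ee_rot: [0.0, 0.154, 0.988, -0.0]
force: [-0.5, 0.3, 0.4]
grip_width: 0.999
grip_force: 0.0
```

>>> {"fn": "drive_tool", "kwargs": {"commands": ".145 .236 0 0 0 .1577 100;0 0 0 -.0297 -.1527 0 100;0 0 0 -.0297 -.1527 0 100;0 0 0 -.0297 -.1527 0 100;0 0 0 -.0297 -.1527 0 100;0 0 0 -.0297 -.1527 0 100;0 0 0 0 0 0 100;0 0 0 0 0 0 100;0 0 0 0 0 0 100"}}

```text
time_s: 4.57
eef_pos: [484.6, 2.0, 249.1]
ee_rot: [0.299, 0.091, 0.95, -0.029]
force: [-1.0, 0.4, -0.1]
grip_width: 0.998
grip_force: 0.0
```

```bash
cat > c.py <<'E'
from h import *
import sys,pickle
s=sense();p=capture('wrist');pickle.dump((s,p),open(sys.argv[1]+'.pkl','wb'));cv2.imwrite(f'pics/{sys.argv[1]}.png',p['pixels'])
print(s['time_s'],s['eef_pos'].__repr__(),np.round(q2R(s['ee_rot']),3).tolist(),np.round(s['joints'],2),s['force'])
for nm in sys.argv[2:]: print(nm,[(np.round(x['position'],1).tolist(),round(x['confidence'],2)) for x in boxes_of(p,nm)[:3]])
E
python3 c.py w1 dock slots shoe_top hood_light
```

```text
4.5667 array([484.59943168,   1.96229186, 249.07831383]) [[-0.805, 0.191, 0.562], [0.156, 0.982, -0.109], [-0.572, -0.0, -0.82]] [-0.26 -0.04  2.02  0.07  0.55 -1.69] [-0.99978894  0.35626718 -0.13807441]
dock [([327.1, 315.5], 0.85)]
slots [([328.3, 320.3], 0.59), ([626.9, 130.6], 0.46)]
shoe_top [([328.1, 291.7], 0.67)]
hood_light []
```

View pics/w1.png

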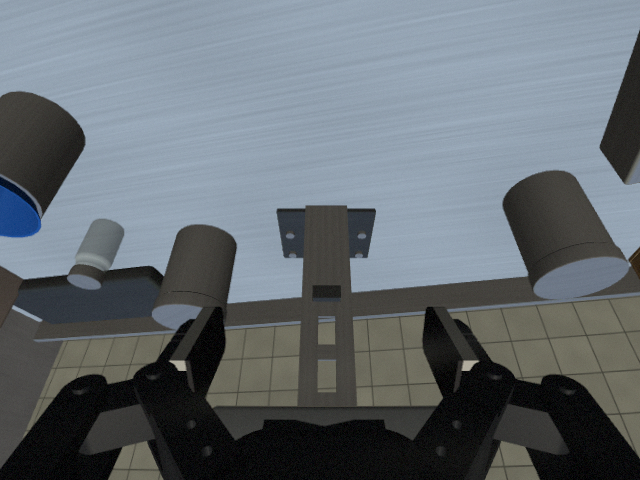

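The upright is in the middle. Its foot is at about (305–348, 206), the shoe at (327,292), the lower slot spans (317–335, 318–345) and the upper slot (317–335, 360–393). I'll zoom in for edge readings.

```bash
python3 -c "
import cv2
a=cv2.imread('pics/w1.png')[195:415,270:385]
a=cv2.convertScaleAbs(a,alpha=1.6,beta=0)
a=cv2.resize(a[:,:],None,fx=5,fy=5,interpolation=2)
import numpy as np
cv2.imwrite('pics/w1z.png',np.hstack([a[:550],a[550:]])[:, :]) if 0 else cv2.imwrite('pics/w1z.png',cv2.rotate(cv2.resize(a,(400,765)),0))"
```

```text
(no output)
```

View pics/w1z.png

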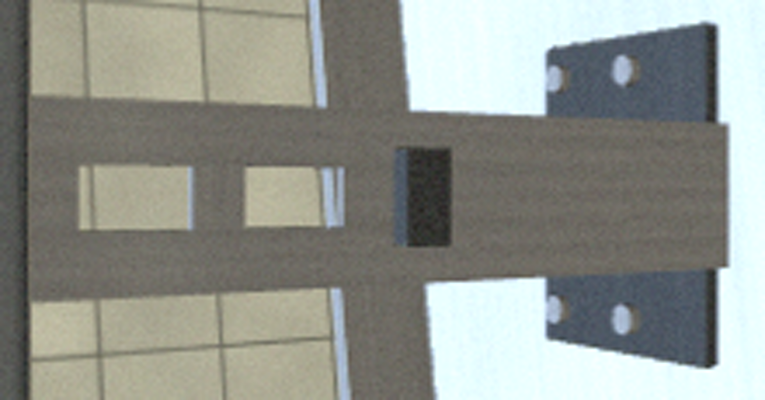

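```bash
cat > d.py <<'E'
from h import *
import pickle
from scipy.optimize import least_squares
s,p=pickle.load(open('w1.pkl','rb'))
px=lambda x,y:np.array([270+y/3.478,195+(764-x)/3.478])
pts=[((727,124),-27,0),((727,267),27,0),((245,167),-9,184),((245,229),9,184),((79,165),-9,229),((79,230),9,229),((344,167),-9,154),((344,227),9,154)]
def D(v,l,z): return [v[0]-np.sin(v[2])*l,v[1]+np.cos(v[2])*l,z+v[3]]
def line(v):
    out=[]
    for l,(a,b) in ((-27,((30,96),(727,124))),(27,((30,300),(727,267)))):
        a,b=px(*a),px(*b);n=np.array([-(b-a)[1],(b-a)[0]]);n/=np.linalg.norm(n)
        for z in (20,200,235): out.append(n@(proj(p,D(v,l,z),s)-a))
    return np.array(out)
g=lambda v:np.concatenate([np.concatenate([proj(p,D(v,l,z),s)-px(*c) for c,l,z in pts]),line(v),[v[3]/5]])
r=least_squares(g,[680,-36,-.19,0],loss='soft_l1');print(r.x,np.degrees(r.x[2]));print(g(r.x).round(1))
E
python3 d.py
```

```text
[ 6.87262468e+02 -3.49079427e+01 -1.92819175e-01 -8.74494818e-01] -11.04772493132872
[-0.3 -0.  -0.1  0.  -0.2 -0.  -0.1 -0.  -0.1 -0.3  0.6 -0.3  0.   0.4
 -0.1  0.4 -0.3 -0.3 -0.2 -0.1  0.5  0.5 -0.2]
```

The fit residuals are below 1 px: the dock is at about (687, -35) with yaw -11.0°. Next I move to hover over the bracket.

>>> {"fn": "drive_tool", "kwargs": {"commands": "0 .265 -.05 0 0 .03 100;0 .265 -.05 0 0 .03 100;0 .265 -.05 0 0 .03 100;0 .265 -.05 0 0 .03 100;0 .265 -.05 0 0 .03 100;0 .265 -.05 0 0 .03 100;0 .265 -.05 0 0 .03 100;0 .265 -.05 0 0 .03 100;0 .265 -.05 0 0 .03 100;0 .265 -.05 0 0 .03 100;0 .265 -.05 0 0 .03 100;0 .265 -.05 0 0 .03 100;0 0 0 0 0 0 100;0 0 0 0 0 0 100;0 0 0 0 0 0 100"}}

```text
time_s: 6.07
eef_pos: [484.0, 319.8, 188.2]
ee_rot: [0.3, -0.043, 0.953, 0.013]
force: [0.0, 0.4, 0.5]
grip_width: 1.0
grip_force: 0.0
```

```bash
python3 c.py w2 bracket_grip ring_mouth
```

```text
6.0667 array([484.03306146, 319.84219102, 188.18321138]) [[-0.816, -0.09, 0.571], [-0.074, 0.996, 0.051], [-0.573, -0.001, -0.819]] [ 0.47  0.3   1.81 -0.46  0.5  -0.84] [0.01122357 0.44314159 0.45357857]
bracket_grip [([333.5, 183.0], 0.85), ([572.9, 153.1], 0.36)]
ring_mouth [([329.3, 180.7], 0.85)]
```

View pics/w2.png

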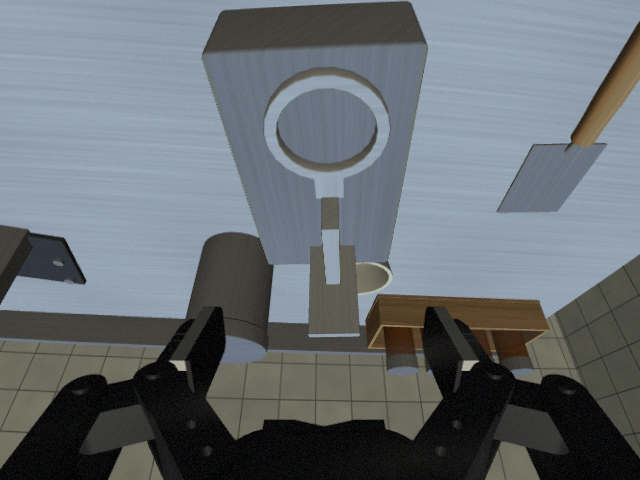

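The ring is centred at (327,128) with outer columns 264–390. The plate's top edge runs (309–358, 336) and its lower edge (310–355, 247). The rib's end is at (331,215).

```bash
cat > e.py <<'E'
from h import *
import pickle
from scipy.optimize import least_squares
s,p=pickle.load(open('w2.pkl','rb'))
def W(v,x,l,z): c,n=np.cos(v[2]),np.sin(v[2]);return [v[0]+c*x-n*l,v[1]+n*x+c*l,z+v[3]]
pts=[((310,247),-6,-20,60),((355,246),-6,20,60),((309,336),-6,-20,144),((358,334.5),-6,20,144)]
a=np.linspace(0,2*np.pi,90)
def g(v):
    e=[proj(p,W(v,x,l,z),s)-c for c,x,l,z in pts]
    for r,ext in ((38,(264,390,67,None)),(30,(277,377,None,None))):
        q=np.array([proj(p,W(v,-135+r*np.cos(t),r*np.sin(t),70),s) for t in a])
        e.append([q[:,0].min()-ext[0],q[:,0].max()-ext[1]])
        if ext[2]: e.append([q[:,1].min()-ext[2]])
    return np.concatenate(e+[[v[3]/3]])
r=least_squares(g,[609,331,.09,0],loss='soft_l1',diff_step=1e-4);v=r.x;print(v,np.degrees(v[2]));print(g(v).round(1))
G=np.array(W(v,-60,0,88));G[2]-=v[3];print('grip',G)
Rt=q2R(s['ee_rot']);t=G+2*Rt[:,2];print('move TCP',t-s['eef_pos'],'tool yaw',np.degrees(np.arctan2(-Rt[0,1],Rt[1,1])))
E
python3 e.py
```

```text
[6.09547652e+02 3.38430505e+02 1.37032049e-01 9.93409738e-01] 7.851358080738661
[ 0.3 -1.2 -0.5 -1.4 -1.1 -0.4  2.   0.2 -1.6  1.6  6.5 -0.8  0.8  0.3]
grip [550.11010486 330.23428972  88.        ]
move TCP [  67.21878531   10.49449146 -101.82209549] tool yaw 5.179893591740176
```

>>> {"fn": "drive_tool", "kwargs": {"commands": ".084 .025 -.127 0 0 .012 100;.084 .025 -.127 0 0 .012 100;.084 .025 -.127 0 0 .012 100;.084 .025 -.127 0 0 .012 100;.084 .002 -.127 0 0 0 100;.084 .002 -.127 0 0 0 100;.084 .002 -.127 0 0 0 100;.084 .002 -.127 0 0 0 100;0 0 0 0 0 0 100;0 0 0 0 0 0 100"}}

```text
time_s: 7.05
eef_pos: [551.2, 330.3, 86.6]
ee_rot: [0.3, -0.061, 0.952, 0.019]
force: [-0.9, 0.1, 0.0]
grip_width: 0.999
grip_force: 0.0
```

>>> {"fn": "drive_tool", "kwargs": {"commands": "0 0 0 0 0 0 40;0 0 0 0 0 0 10;0 0 0 0 0 0 0;0 0 0 0 0 0 0;0 0 0 0 0 0 0;0 0 0 0 0 0 0;0 0 0 0 0 0 0;0 0 0 0 0 0 0;0 0 0 0 0 0 0;0 0 0 0 0 0 0;0 0 0 0 0 0 0;0 0 0 0 0 0 0", "force": 80}}

```text
time_s: 8.05
eef_pos: [551.2, 331.1, 87.1]
ee_rot: [0.3, -0.061, 0.952, 0.019]
force: [-3.6, -1.4, 4.8]
grip_width: 0.13
grip_force: 78.8
```

>>> {"fn": "drive_tool", "kwargs": {"commands": "0 0 .1 0 0 0 0;0 0 .26 0 0 0 0;0 0 .26 0 0 0 0;0 0 .26 0 0 0 0;-.04 -.1 0 0 0 -.0256 0;-.04 -.2 0 0 0 -.0256 0;-.04 -.21 0 0 0 -.0256 0;-.04 -.21 0 0 0 -.0256 0;-.04 -.21 0 0 0 -.0256 0;-.04 -.22 0 0 0 -.0256 0;-.04 -.22 0 0 0 -.0256 0;-.04 -.22 0 0 0 -.0256 0;-.04 -.22 0 0 0 -.0256 0;-.04 -.22 0 0 0 -.0256 0;-.01 -.22 0 0 0 -.0256 0;-.01 -.22 0 0 0 -.0256 0;0 -.22 0 0 0 -.0256 0;0 -.22 0 0 0 -.0256 0;0 -.22 0 0 0 -.0256 0;0 -.21 0 0 0 -.0256 0"}}

```text
time_s: 9.72
eef_pos: [508.0, -4.1, 173.3]
ee_rot: [0.298, 0.093, 0.95, -0.029]
force: [-0.7, -0.1, -2.3]
grip_width: 0.127
grip_force: 78.1
```

>>> {"fn": "drive_tool", "kwargs": {"commands": "0 0 0 0 0 0 0;0 0 0 0 0 0 0;0 0 0 0 0 0 0"}}

```text
time_s: 9.97
eef_pos: [508.5, -2.6, 173.8]
ee_rot: [0.298, 0.092, 0.95, -0.029]
force: [-0.4, -0.1, -2.4]
grip_width: 0.128
grip_force: 78.4
```

```bash
python3 c.py w3 ring_mouth shoe_top
cat > t.py <<'E'
from h import *
s=sense();Rt=q2R(s['ee_rot']);z=Rt[:,2];d=np.array([687.3,-34.9,130]);y=np.radians(-11.05)
ax=np.array([[np.cos(y),np.sin(y),0],[-np.sin(y),np.cos(y),0],[0,0,1]])
ty=np.arctan2(-Rt[0,1],Rt[1,1]);bx=np.array([np.cos(ty),np.sin(ty),0])
foot=np.array(s['eef_pos'])-2*z+60*bx-[0,0,28]
print('yaw',np.degrees(ty),'lean',np.degrees(np.arccos(-z[2])),'foot in dock',(ax@(foot-d)).round(1),'force in dock',(ax@np.array(s['force'])).round(1),s['time_s'],s['grip_width'],Rt[2].round(3))
E
python3 t.py
```

```text
9.9667 array([508.49216838,  -2.64963138, 173.84321537]) [[-0.805, 0.192, 0.561], [0.157, 0.981, -0.11], [-0.572, -0.0, -0.82]] [-0.25  0.14  2.07  0.1   0.33 -1.72] [-0.38250706 -0.12110427 -2.3727729 ]
ring_mouth [([320.1, 210.5], 0.71)]
shoe_top [([11.0, 177.9], 0.68)]
yaw -10.99710627834774 lean 34.955982288890574 foot in dock [-122.5   -2.1   18. ] force in dock [ 0.1  0.4 -3.3] 10.1167 0.12678160805876154 [-0.573 -0.    -0.82 ]
```

View pics/w3.png

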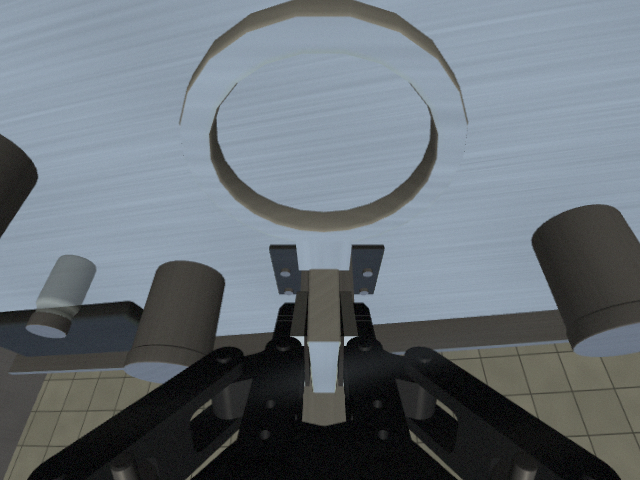

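The bracket is held centred. Its ring's outer edge spans columns 181–467. I'll compare this with the predicted in-hand position.

```bash
cat > k.py <<'E'
from h import *
import pickle
s,p=pickle.load(open('w3.pkl','rb'));Rt=q2R(s['ee_rot']);ty=np.arctan2(-Rt[0,1],Rt[1,1])
B=R.from_euler('z',ty).as_matrix();G=np.array(s['eef_pos'])-2*Rt[:,2]
def ext(dx,dz,pit):
    o=[]
    Bp=B@R.from_euler('y',pit).as_matrix()
    for r,z in ((38,-18),(38,-28),(30,-18),(30,-28)):
        q=np.array([proj(p,G+Bp@np.array([-75+dx+r*np.cos(t),r*np.sin(t),z+dz]),s) for t in np.linspace(0,6.28,120)])
        o.append((q.min(0).round().tolist(),q.max(0).round().tolist()))
    c=[proj(p,G+Bp@np.array([-21+dx,l,z+dz]),s).round(0).tolist() for l in(-6,6) for z in(20,-20)]
    print(dx,dz,pit,o,c)
for a in ((0,0,0),(3,0,0),(-3,0,0),(0,3,0),(0,0,.04),(0,0,-.04)): ext(*a)
E
python3 k.py
```

```text
0 0 0 [([178.0, 4.0], [477.0, 245.0]), ([187.0, -16.0], [467.0, 223.0]), ([211.0, 49.0], [443.0, 231.0]), ([218.0, 27.0], [436.0, 209.0])] [[308.0, 368.0], [311.0, 264.0], [345.0, 368.0], [341.0, 264.0]]
3 0 0 [([182.0, 22.0], [473.0, 250.0]), ([191.0, 1.0], [463.0, 228.0]), ([214.0, 63.0], [440.0, 236.0]), ([221.0, 41.0], [433.0, 214.0])] [[308.0, 370.0], [311.0, 268.0], [344.0, 370.0], [341.0, 268.0]]
-3 0 0 [([173.0, -15.0], [482.0, 240.0]), ([184.0, -33.0], [471.0, 218.0]), ([208.0, 33.0], [447.0, 226.0]), ([216.0, 11.0], [439.0, 203.0])] [[308.0, 365.0], [310.0, 260.0], [345.0, 365.0], [341.0, 260.0]]
0 3 0 [([174.0, 11.0], [481.0, 252.0]), ([185.0, -10.0], [470.0, 229.0]), ([209.0, 56.0], [446.0, 238.0]), ([216.0, 33.0], [438.0, 215.0])] [[308.0, 377.0], [310.0, 271.0], [345.0, 377.0], [341.0, 271.0]]
0 0 0.04 [([173.0, 11.0], [482.0, 247.0]), ([183.0, -13.0], [472.0, 224.0]), ([208.0, 56.0], [447.0, 234.0]), ([215.0, 30.0], [439.0, 210.0])] [[308.0, 371.0], [311.0, 265.0], [345.0, 371.0], [341.0, 265.0]]
0 0 -0.04 [([182.0, -1.0], [473.0, 243.0]), ([192.0, -17.0], [462.0, 222.0]), ([214.0, 43.0], [440.0, 228.0]), ([222.0, 24.0], [432.0, 207.0])] [[308.0, 365.0], [311.0, 263.0], [345.0, 365.0], [341.0, 263.0]]
```

>>> {"fn": "drive_tool", "kwargs": {"commands": ".1 -.01 0 0 0 0 0;.15 -.025 0 0 0 0 0;.15 -.025 0 0 0 0 0;.15 -.027 0 0 0 0 0;.15 -.027 0 0 0 0 0;.12 -.023 0 0 0 0 0;.1 -.02 0 0 0 0 0;.06 -.012 0 0 0 0 0;0 0 0 0 0 0 0;0 0 0 0 0 0 0"}}

```text
time_s: 10.95
eef_pos: [606.8, -19.4, 174.3]
ee_rot: [0.299, 0.092, 0.949, -0.029]
force: [0.2, -0.3, -2.5]
grip_width: 0.124
grip_force: 78.3
```

```bash
python3 t.py; python3 -c "
from h import *
for n in ('side',):
    p=capture(n);a=p['pixels'][170:300,220:350];cv2.imwrite('pics/s2.png',cv2.resize(a,None,fx=4.5,fy=4.5,interpolation=2))"
```

```text
yaw -11.032110391265809 lean 34.95231113631826 foot in dock [-23.2  -0.2  18. ] force in dock [ 0.2 -0.3 -2.5] 10.95 0.12371204673313721 [-0.573 -0.    -0.82 ]
```

View pics/s2.png

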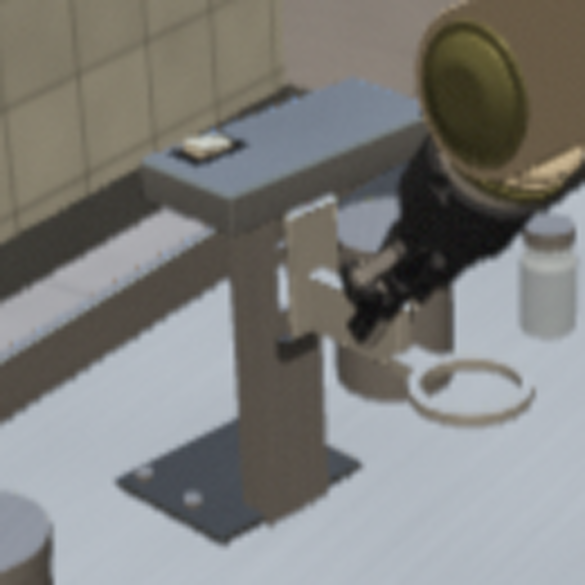

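The plate, at crop (312,265), is square to the upright and below the light. The hand stays clear in front of the light. I creep in.

>>> {"fn": "drive_tool", "kwargs": {"commands": ".035 -.007 0 0 0 0 0;.035 -.007 0 0 0 0 0;.035 -.007 0 0 0 0 0;.035 -.007 0 0 0 0 0;.02 -.004 0 0 0 0 0;0 0 0 0 0 0 0;0 0 0 0 0 0 0"}}

```text
time_s: 11.58
eef_pos: [623.1, -23.1, 174.6]
ee_rot: [0.299, 0.092, 0.949, -0.029]
force: [-0.0, -0.7, -2.6]
grip_width: 0.128
grip_force: 78.3
```

```bash
python3 t.py
```

```text
yaw -11.06556019214166 lean 34.98733439830557 foot in dock [-6.4 -0.8 18.2] force in dock [ 0.1 -0.7 -2.6] 11.5833 0.1275439734968871 [-0.573 -0.    -0.819]
```

>>> {"fn": "drive_tool", "kwargs": {"commands": ".02 .006 0 0 0 0 0;.015 -.001 0 0 0 0 0;.015 -.003 0 0 0 0 0;0 0 0 0 0 0 0;0 0 0 0 0 0 0"}}

```text
time_s: 12.0
eef_pos: [625.7, -21.9, 172.5]
ee_rot: [0.296, 0.092, 0.95, -0.028]
force: [-17.1, 2.7, -0.7]
grip_width: 0.13
grip_force: 80.1
```

```bash
python3 t.py
```

```text
yaw -11.038998147693546 lean 34.552615648327496 foot in dock [-4.1  0.9 16.2] force in dock [-17.3  -0.6  -0.7] 12.0 0.12963950145383402 [-0.567  0.    -0.824]
```

>>> {"fn": "drive_tool", "kwargs": {"commands": "-.01 .002 -.02 0 0 0 0;0 0 -.03 0 0 0 0;0 0 -.03 0 0 0 0;0 0 -.03 0 0 0 0;0 0 0 0 0 0 0;0 0 0 0 0 0 0"}}

```text
time_s: 12.5
eef_pos: [625.7, -22.0, 162.7]
ee_rot: [0.297, 0.092, 0.95, -0.029]
force: [-12.6, 3.1, 1.2]
grip_width: 0.128
grip_force: 80.0
```

```bash
python3 t.py
```

```text
yaw -11.043503796196196 lean 34.75766633370191 foot in dock [-4.1  0.8  6.3] force in dock [-13.    0.6   1.2] 12.5 0.12804620183715604 [-0.57   0.    -0.822]
```

>>> {"fn": "drive_tool", "kwargs": {"commands": "-.005 .001 -.02 0 0 0 0;0 0 -.02 0 0 0 0;0 0 -.02 0 0 0 0;0 0 0 0 0 0 0;0 0 0 0 0 0 0"}}

```text
time_s: 12.92
eef_pos: [625.7, -22.1, 157.7]
ee_rot: [0.298, 0.092, 0.95, -0.029]
force: [-13.6, 2.7, 4.5]
grip_width: 0.129
grip_force: 80.6
```

```bash
python3 t.py
```

```text
yaw -11.044991634865626 lean 34.879988830375005 foot in dock [-4.1  0.8  1.3] force in dock [-13.9   0.    4.5] 12.9167 0.12895781500316927 [-0.572  0.    -0.82 ]
```

>>> {"fn": "drive_tool", "kwargs": {"commands": "0 0 -.02 0 0 0 0;0 0 -.02 0 0 0 0;0 0 0 0 0 0 0;0 0 0 0 0 0 0"}}

```text
time_s: 13.25
eef_pos: [625.5, -21.9, 155.1]
ee_rot: [0.299, 0.092, 0.949, -0.029]
force: [-30.6, 4.2, 20.4]
grip_width: 0.132
grip_force: 83.9
```

```bash
python3 t.py
```

```text
yaw -11.018982104216224 lean 34.9615272853838 foot in dock [-4.3  0.9 -1.2] force in dock [-30.9  -1.7  20.4] 13.25 0.13157615030149133 [-0.573 -0.    -0.82 ]
```

It reached a hard stop: home. I release and back out along the tool axis.

>>> {"fn": "drive_tool", "kwargs": {"commands": "-.01 .002 0 0 0 0 0;0 0 0 0 0 0 15;0 0 0 0 0 0 20;0 0 0 0 0 0 40;0 0 0 0 0 0 80;0 0 0 0 0 0 80;0 0 0 0 0 0 80;0 0 0 0 0 0 80", "force": 30}}

```text
time_s: 13.92
eef_pos: [625.7, -22.4, 153.6]
ee_rot: [0.299, 0.092, 0.949, -0.029]
force: [0.2, -0.0, 0.2]
grip_width: 0.795
grip_force: 0.0
```

```bash
python3 t.py
```

```text
yaw -11.065231740527611 lean 34.998525258917056 foot in dock [-4.   0.4 -2.7] force in dock [0.2 0.  0.2] 13.9167 0.7951218150215774 [-0.574 -0.    -0.819]
```

>>> {"fn": "drive_tool", "kwargs": {"commands": "-.05 .01 .07 0 0 0 90;-.09 .018 .13 0 0 0 100;-.09 .018 .13 0 0 0 100;-.09 .018 .13 0 0 0 100;-.1 .018 .13 0 0 0 100;-.2 .04 .13 0 0 0 100;-.2 .04 .13 0 0 0 100;-.2 .04 .1 0 0 0 100;-.2 .04 0 0 0 0 100;0 0 0 0 0 0 100;0 0 0 0 0 0 100"}}

```text
time_s: 14.83
eef_pos: [503.2, 1.9, 249.5]
ee_rot: [0.3, 0.092, 0.949, -0.029]
force: [0.3, -0.8, -0.0]
grip_width: 0.999
grip_force: 0.0
```

```bash
python3 c.py w4 ring_mouth shoe_top bracket_foot
```

```text
14.8333 array([503.23995635,   1.94760646, 249.49157987]) [[-0.803, 0.192, 0.564], [0.157, 0.981, -0.11], [-0.575, -0.0, -0.818]] [-0.24  0.01  1.98  0.06  0.55 -1.66] [ 0.31682495 -0.80810284 -0.01790603]
ring_mouth [([321.9, 252.5], 0.74)]
shoe_top [([319.6, 272.4], 0.62)]
bracket_foot [([323.5, 249.2], 0.63)]
```

View pics/w4.png

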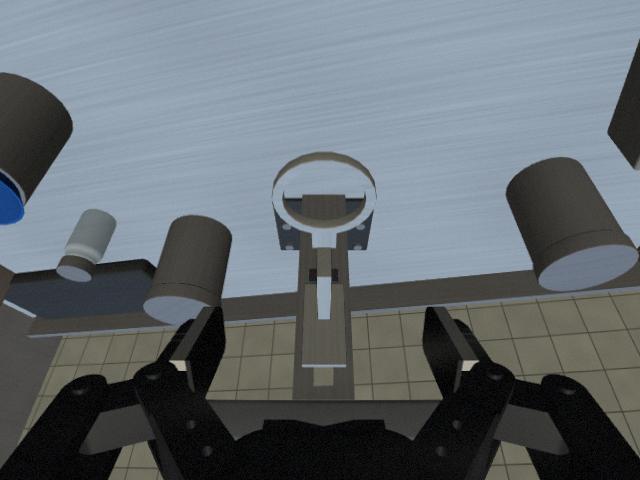

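The bracket hangs on the upright: ring columns 272–376, plate top edge (303–347, 366), plate foot at row ~283. I'll compare this with the home prediction and compute the funnel moves.

```bash
cat > m.py <<'E'
from h import *
import pickle
s,p=pickle.load(open('w4.pkl','rb'));y=np.radians(-11.05);A=np.array([[np.cos(y),-np.sin(y),0],[np.sin(y),np.cos(y),0],[0,0,1]])
d=np.array([687.3,-34.9,130])
for dx,dz in((0,0),(-2,0),(0,4),(0,8)):
    P=lambda x,l,z:proj(p,d+A@np.array([x+dx,l,z+dz]),s)
    q=np.array([P(-135+38*np.cos(t),38*np.sin(t),10) for t in np.linspace(0,6.28,120)])
    print(dx,dz,'ring',q.min(0).round(1),q.max(0).round(1),'top',P(-6,-20,84).round(1),P(-6,20,84).round(1),'foot',P(-6,-20,0).round(1),P(-6,20,0).round(1))
m=d+A@np.array([-136.5,0,10]);print('ring mouth',m)
E
python3 m.py
```

```text
0 0 ring [270.3 171.7] [376.8 241.4] top [301.2 367.6] [345.8 367.6] foot [304.1 284.6] [342.8 284.6]
-2 0 ring [269.9 169.3] [377.2 240. ] top [301.  366.9] [345.9 366.9] foot [304.  283.6] [342.9 283.6]
0 4 ring [269.8 176.2] [377.3 245.5] top [301.  372.2] [346.  372.2] foot [304. 288.] [343. 288.]
0 8 ring [269.2 180.7] [377.8 249.7] top [300.8 376.8] [346.1 376.8] foot [303.9 291.5] [343.1 291.5]
ring mouth [553.3306694   -8.73765189 140.        ]
```

>>> {"fn": "drive_tool", "kwargs": {"commands": "-.01 -.289 .01 .0297 .1527 0 100;-.01 -.289 .01 .0297 .1527 0 100;-.01 -.289 .01 .0297 .1527 0 100;-.01 -.289 .01 .0297 .1527 0 100;-.01 -.289 .01 .0297 .1527 0 100;-.01 -.289 .01 0 0 0 100;-.01 -.289 .01 0 0 0 100;-.01 -.289 .01 0 0 0 100;-.01 -.289 .01 0 0 0 100;-.01 -.289 .01 0 0 0 100;-.01 -.289 .01 0 0 0 100;-.01 -.289 .01 0 0 0 100;0 0 0 0 0 0 100;0 0 0 0 0 0 100;0 0 0 0 0 0 100"}}

```text
time_s: 16.28
eef_pos: [491.8, -344.7, 260.1]
ee_rot: [-0.0, 0.096, 0.995, 0.0]
force: [0.6, 0.5, 0.4]
grip_width: 1.003
grip_force: 0.0
```

```bash
python3 c.py w5 funnel_tab cup_rim
```

```text
16.2833 array([ 491.78804201, -344.70924078,  260.05973652]) [[-0.981, 0.192, -0.001], [0.192, 0.981, 0.0], [0.001, 0.0, -1.0]] [-0.81  0.48  1.23 -0.    1.43 -2.18] [0.60545212 0.52161551 0.44358003]
funnel_tab [([435.1, 392.6], 0.67), ([588.0, 338.4], 0.42)]
cup_rim [([353.9, 176.7], 0.72)]
```

View pics/w5.png

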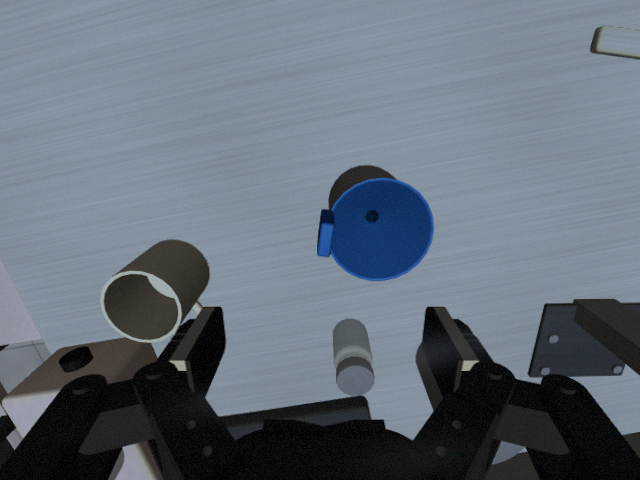

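The funnel rim is centred near (381,229). The tab's bright top face covers about (318–332, 234–257).

```bash
cat > n.py <<'E'
from h import *
import pickle
s,p=pickle.load(open('w5.pkl','rb'))
c=atz(p,(380.7,229),112,s);t=atz(p,(325,245.5),150,s)
for u in((328.5,229),(433,229),(381,178),(381,280)): print(atz(p,u,112,s).round(1))
print(c,t,np.degrees(np.arctan2(*(t-c)[1::-1])),np.linalg.norm((t-c)[:2]))
for yaw in(-8,-11.5,-15,-20):
    y=np.radians(yaw);A=np.array([[np.cos(y),-np.sin(y),0],[np.sin(y),np.cos(y),0],[0,0,1]])
    print(yaw,[proj(p,c+A@np.array([a,b,z]),s).round(0).tolist() for a,b,z in((-13,-40,38),(-13,-50,38),(13,-50,38),(13,-40,38),(-13,-40,0),(-13,-50,0))])
E
python3 n.py
python3 -c "
import cv2;a=cv2.imread('pics/w5.png')[165:290,300:445];cv2.imwrite('pics/w5z.png',cv2.resize(cv2.convertScaleAbs(a,alpha=1.5),None,fx=4.8,fy=4.8,interpolation=2))"
```

```text
[ 495.5 -342.2  112. ]
[ 511.8 -258.2  112. ]
[ 462.4 -294.3  112. ]
[ 549.2 -306.5  112. ]
[ 503.61837079 -300.35524572  112.        ] [ 495.29325069 -345.23878155  150.        ] -100.50795813351516 45.64908995501699
-8 [[332.0, 230.0], [318.0, 231.0], [320.0, 265.0], [334.0, 264.0], [331.0, 216.0], [319.0, 217.0]]
-11.5 [[333.0, 227.0], [319.0, 227.0], [319.0, 261.0], [333.0, 261.0], [332.0, 213.0], [320.0, 213.0]]
-15 [[335.0, 224.0], [320.0, 223.0], [318.0, 257.0], [332.0, 258.0], [333.0, 210.0], [321.0, 209.0]]
-20 [[337.0, 219.0], [323.0, 217.0], [317.0, 252.0], [331.0, 254.0], [335.0, 206.0], [323.0, 204.0]]
```

View pics/w5z.png

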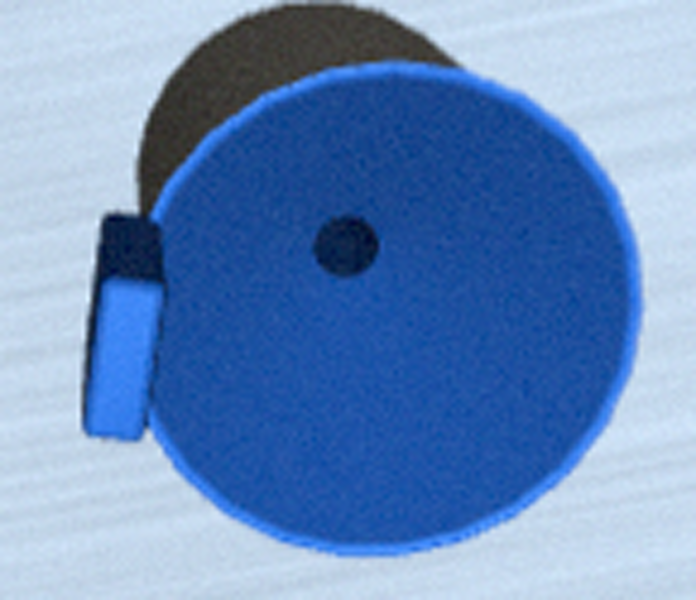

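The zoomed corners fit funnel yaw ≈ -15°, which puts the tab at about (491, -344). I turn -4° and descend.

>>> {"fn": "drive_tool", "kwargs": {"commands": "-.01 .007 -.1 0 0 -.045 100;0 0 -.18 0 0 -.045 100;0 0 -.2 0 0 0 80;0 0 -.2 0 0 0 70;0 0 -.2 0 0 0 60;0 0 -.17 0 0 0 60;0 0 -.12 0 0 0 60;0 0 -.08 0 0 0 60;0 0 0 0 0 0 60;0 0 0 0 0 0 60"}}

```text
time_s: 17.27
eef_pos: [490.9, -344.1, 136.1]
ee_rot: [0.0, 0.131, 0.991, -0.0]
force: [-0.2, 0.0, 0.1]
grip_width: 0.601
grip_force: 0.0
```

>>> {"fn": "drive_tool", "kwargs": {"commands": "0 0 0 0 0 0 40;0 0 0 0 0 0 20;0 0 0 0 0 0 0;0 0 0 0 0 0 0;0 0 0 0 0 0 0;0 0 0 0 0 0 0;0 0 0 0 0 0 0;0 0 0 0 0 0 0", "force": 30}}

```text
time_s: 17.93
eef_pos: [491.8, -344.1, 136.7]
ee_rot: [0.002, 0.132, 0.991, -0.0]
force: [5.3, 2.1, 3.6]
grip_width: 0.115
grip_force: 29.0
```

>>> {"fn": "drive_tool", "kwargs": {"commands": "0 0 .05 0 0 0 0;0 0 .1 0 0 0 0;0 0 .2 0 0 0 0;0 0 .2 0 0 0 0;0 0 .2 0 0 0 0;0 0 .2 0 0 0 0;0 0 .2 0 0 0 0;0 0 .15 0 0 0 0;0 0 0 0 0 0 0;.02 .12 0 0 0 0 0;.04 .24 0 0 0 0 0;.04 .25 0 0 0 0 0;.04 .25 0 0 0 0 0;.04 .25 0 0 0 0 0;.04 .25 0 0 0 0 0;.04 .25 0 0 0 0 0;.04 .25 0 0 0 0 0;.04 .25 0 0 0 0 0;.04 .24 0 0 0 0 0;.03 .15 0 0 0 0 0"}}

```text
time_s: 19.6
eef_pos: [531.0, -91.2, 264.5]
ee_rot: [-0.001, 0.131, 0.991, 0.0]
force: [0.0, -0.0, -1.0]
grip_width: 0.113
grip_force: 29.2
```

>>> {"fn": "drive_tool", "kwargs": {"commands": ".03 .17 0 0 0 0 0;.02 .1 0 0 0 0 0;.02 .07 0 0 0 0 0;.02 .04 0 0 0 0 0;.01 .02 0 0 0 0 0;0 0 0 0 0 0 0;0 0 0 0 0 0 0;0 0 0 0 0 0 0"}}

```text
time_s: 20.27
eef_pos: [541.5, -54.8, 265.6]
ee_rot: [-0.0, 0.132, 0.991, -0.0]
force: [0.4, 0.7, -0.7]
grip_width: 0.112
grip_force: 29.2
```

```bash
python3 c.py w6 funnel_seat ring_mouth;
```

```text
20.2667 array([541.5390961 , -54.84908614, 265.61286927]) [[-0.965, 0.261, -0.0], [0.261, 0.965, -0.001], [0.0, -0.001, -1.0]] [-0.32  0.34  1.41 -0.    1.39 -1.62] [ 0.39586242  0.65202861 -0.66014001]
funnel_seat [([416.8, 289.9], 0.84), ([371.1, 192.2], 0.46), ([76.7, 235.6], 0.3)]
ring_mouth [([373.9, 190.8], 0.91), ([418.4, 287.9], 0.5)]
```

View pics/w6.png

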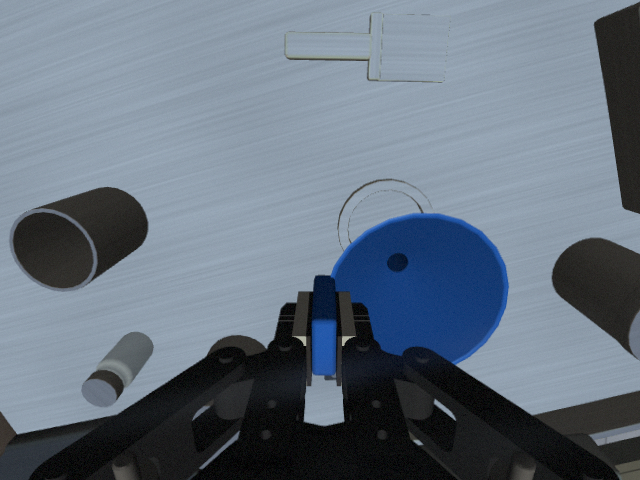

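The funnel hangs upright in the grip: rim columns 331–508, top row 213. The bracket ring shows behind it, with its left edge at column 338 and its top row at 179. That was an eleventh view, one over the limit of ten, so I view no more and work from numbers.

```bash
cat > o.py <<'E'
from h import *
import pickle
from scipy.optimize import least_squares
s,p=pickle.load(open('w6.pkl','rb'));T=np.array(s['eef_pos']);a=np.linspace(0,2*np.pi,181)
def E(c,r): return np.array([proj(p,c+r*np.array([np.cos(t),np.sin(t),0]),s) for t in a])
q=lambda c,r:(E(c,r).min(0),E(c,r).max(0))
zr=T[2]-24.7
def g(v): lo,hi=q(np.array([v[0],v[1],zr]),45);return [lo[0]-331,hi[0]-508,lo[1]-213]
r=least_squares(g,[553,-11],diff_step=1e-3);print('funnel',r.x,r.fun,'rel TCP',r.x-T[:2])
for z in(140,130): print('ring pred',z,q(np.array([553.3,-8.7,z]),38))
def h(v): lo,hi=q(np.array([v[0],v[1],140]),38);return [lo[0]-338,lo[1]-179]
r2=least_squares(h,[553,-9],diff_step=1e-3);print('ring',r2.x,'shift',r2.x-r.x)
E
python3 o.py
```

```text
funnel [555.67262375 -11.46414762] [-4.42896685  4.47889505  0.74640102] rel TCP [14.13352764 43.38493852]
ring pred 140 (array([337.59942913, 182.65671469]), array([438.58395723, 278.78643587]))
ring pred 130 (array([337.1209897 , 180.30124543]), array([434.61965772, 273.45573074]))
ring [550.82994649  -7.75748228] shift [-4.84267726  3.70666534]
```

```bash
cat > u.py <<'E'
from h import *
import pickle
from scipy.optimize import least_squares
def fit(n,z0,guess,colmin):
    s,p=pickle.load(open(n,'rb'));b=p['pixels'].astype(int)
    m=((b[...,0]>b[...,2]+45)).astype(np.uint8);m[:, :colmin]=0
    k=max(cv2.findContours(m,0,1)[0],key=cv2.contourArea)
    h=cv2.convexHull(k)[:,0].astype(float);k=k[:,0].astype(float)
    print(n,k.min(0),k.max(0))
    a=np.linspace(0,2*np.pi,361)
    def res(v):
        q=np.array([proj(p,[v[0]+45*np.cos(t),v[1]+45*np.sin(t),v[2]+v[3]*45*np.cos(t)+v[4]*45*np.sin(t)],s) for t in a])
        sel=k[(k[:,0]>colmin+8)&((k[:,1]<330)|(k[:,0]>420))]
        return np.r_[np.min(np.linalg.norm(sel[:,None]-q[None],axis=2),1),np.array(v[3:])*3]
    r=least_squares(res,guess+[z0,0,0],loss='soft_l1',diff_step=1e-3);print(r.x.round(3),res(r.x).mean().round(2))
fit('w5.pkl',112,[503.,-300.],336)
fit('w6.pkl',241,[555.,-11.],345)
E
python3 u.py
```

```text
w5.pkl [336. 178.] [433. 280.]
[ 5.06549e+02 -3.02007e+02  1.09881e+02 -4.80000e-02  1.40000e-02] 0.4
w6.pkl [345. 212.] [508. 364.]
[ 5.62586e+02 -6.66100e+00  2.17725e+02  5.60000e-02  2.06000e-01] 3.81
```

```bash
cat > u2.py <<'E'
from h import *
import pickle
from scipy.optimize import least_squares
s,p=pickle.load(open('w6.pkl','rb'));b=p['pixels'].astype(int)
m=(b[...,0]>b[...,2]+45).astype(np.uint8)
k=max(cv2.findContours(m,0,1)[0],key=cv2.contourArea)[:,0].astype(float)
k=k[((k[:,0]>345)&(k[:,1]<290))|((k[:,0]>455))]
a=np.linspace(0,2*np.pi,361)
def mk(t):
  def res(v):
    q=np.array([proj(p,[v[0]+45*np.cos(u),v[1]+45*np.sin(u),v[2]+45*(t*v[3]*np.cos(u)+t*v[4]*np.sin(u))],s) for u in a])
    return np.r_[np.min(np.linalg.norm(k[:,None]-q[None],axis=2),1),v[3]*5,v[4]*5]
  return res
for t in(0,1):
  r=least_squares(mk(t),[555.,-11.,245.,0,0],loss='soft_l1',diff_step=1e-3,x_scale=[1,1,1,.02,.02]);print(t,r.x.round(3),r.fun[:-2].mean().round(2))
E
python3 u2.py
```

```text
0 [554.372 -13.616 240.96    0.      0.   ] 0.9
1 [ 5.53817e+02 -1.37930e+01  2.42587e+02 -2.50000e-02 -2.50000e-02] 0.61
```

>>> {"fn": "drive_tool", "kwargs": {"commands": "-.01 .03 0 0 0 0 0;0 .02 -.05 0 0 0 0;0 0 -.12 0 0 0 0;0 0 -.14 0 0 0 0;0 0 -.14 0 0 0 0;0 0 -.12 0 0 0 0;0 0 -.08 0 0 0 0;0 0 -.05 0 0 0 0;0 0 -.03 0 0 0 0;0 0 0 0 0 0 0;0 0 0 0 0 0 0"}}

```text
time_s: 21.33
eef_pos: [540.8, -49.3, 193.1]
ee_rot: [0.0, 0.131, 0.991, -0.0]
force: [0.6, 0.3, -0.6]
grip_width: 0.111
grip_force: 29.2
```

>>> {"fn": "drive_tool", "kwargs": {"commands": "0 0 -.02 0 0 0 0;0 0 -.02 0 0 0 0;0 0 -.02 0 0 0 0;0 0 0 0 0 0 0;0 0 0 0 0 0 0"}}

```text
time_s: 21.75
eef_pos: [540.6, -49.3, 186.6]
ee_rot: [-0.0, 0.131, 0.991, -0.0]
force: [0.1, -0.0, -0.3]
grip_width: 0.109
grip_force: 29.2
```

>>> {"fn": "drive_tool", "kwargs": {"commands": "0 0 -.015 0 0 0 0;0 0 -.015 0 0 0 0;0 0 0 0 0 0 0;0 0 0 0 0 0 0"}}

```text
time_s: 22.08
eef_pos: [540.6, -49.3, 183.6]
ee_rot: [-0.0, 0.131, 0.991, -0.0]
force: [0.0, -0.0, 0.1]
grip_width: 0.11
grip_force: 29.2
```

>>> {"fn": "drive_tool", "kwargs": {"commands": "0 0 -.015 0 0 0 0;0 0 0 0 0 0 0;0 0 0 0 0 0 0"}}

```text
time_s: 22.33
eef_pos: [540.6, -49.3, 182.2]
ee_rot: [-0.0, 0.131, 0.991, -0.0]
force: [-0.4, -0.2, 0.1]
grip_width: 0.114
grip_force: 29.3
```

```bash
python3 c.py w7; sed -e "s/w6/w7/;s/555.,-11.,245./553.,-9.,160./" u2.py > u3.py; python3 u3.py
```

```text
22.3333 array([540.57896741, -49.32928831, 182.17534346]) [[-0.965, 0.26, -0.0], [0.26, 0.965, -0.001], [0.0, -0.001, -1.0]] [-0.31  0.41  1.54 -0.    1.19 -1.61] [-0.38309226 -0.22811451  0.10721208]
0 [553.392  -8.096 157.592   0.      0.   ] 0.92
1 [ 5.52384e+02 -8.48500e+00  1.59726e+02 -4.10000e-02 -1.80000e-02] 0.65
```

>>> {"fn": "drive_tool", "kwargs": {"commands": "0 0 -.015 0 0 0 0;0 0 -.01 0 0 0 0;0 0 0 0 0 0 0;0 0 0 0 0 0 0"}}

```text
time_s: 22.72
eef_pos: [540.5, -49.3, 180.1]
ee_rot: [-0.0, 0.131, 0.991, -0.0]
force: [-3.4, 0.2, 5.4]
grip_width: 0.106
grip_force: 30.1
```

Seated with about 6 N of contact. I release gently.

>>> {"fn": "drive_tool", "kwargs": {"commands": "0 0 .01 0 0 0 0;0 0 0 0 0 0 13;0 0 0 0 0 0 16;0 0 0 0 0 0 22;0 0 0 0 0 0 32;0 0 0 0 0 0 40;0 0 0 0 0 0 40;0 0 .05 0 0 0 40;0 0 .15 0 0 0 40;0 0 .2 0 0 0 40;-.1 0 .2 0 0 0 40;-.2 0 .2 0 0 0 40;-.2 0 .1 0 0 0 40;0 0 0 0 0 0 40;0 0 0 0 0 0 40"}}

```text
time_s: 23.97
eef_pos: [490.5, -49.4, 271.7]
ee_rot: [0.001, 0.132, 0.991, -0.001]
force: [0.3, 0.6, 0.5]
grip_width: 0.401
grip_force: 0.0
```

```bash
python3 c.py w8 ; cat > v.py <<'E'
from h import *
import pickle
from scipy.optimize import least_squares
s,p=pickle.load(open('w8.pkl','rb'));b=p['pixels'].astype(int)
m=(b[...,0]>b[...,2]+45).astype(np.uint8)
k=max(cv2.findContours(m,0,1)[0],key=cv2.contourArea)[:,0].astype(float)
print(k.min(0),k.max(0))
a=np.linspace(0,2*np.pi,361)
def res(v):
    q=np.array([proj(p,[v[0]+45*np.cos(u),v[1]+45*np.sin(u),v[2]+45*(v[3]*np.cos(u)+v[4]*np.sin(u))],s) for u in a])
    return np.r_[np.min(np.linalg.norm(k[:,None]-q[None],axis=2),1),v[3]*5,v[4]*5]
r=least_squares(res,[553.,-9.,160.,0,0],loss='soft_l1',f_scale=.5,diff_step=1e-3,x_scale=[1,1,1,.02,.02]);print(r.x.round(3),np.median(r.fun))
y=np.radians(-11.05);A=np.array([[np.cos(y),-np.sin(y),0],[np.sin(y),np.cos(y),0],[0,0,1]]);d=np.array([687.3,-34.9,130])
for n in('side','top'):
    c=capture(n)
    for nm in('funnel_seat','bracket_foot'):print(n,nm,[(np.round(x['position']).tolist(),round(x['confidence'],2)) for x in boxes_of(c,nm)[:2]])
    print('rim pred',proj(c,d+A@np.array([-135,0,31]))); cv2.imwrite(f'pics/{n}9.png',c['pixels'])
E
python3 v.py
```

```text
23.9667 array([490.54041356, -49.35820235, 271.69602608]) [[-0.965, 0.261, 0.002], [0.261, 0.965, -0.001], [-0.002, -0.001, -1.0]] [-0.34  0.22  1.55 -0.    1.36 -1.64] [0.26999331 0.64174428 0.52037083]
[333. 240.] [453. 341.]
[ 5.52029e+02 -7.74900e+00  1.51032e+02 -3.30000e-02  9.00000e-03] 2.353316002027672
side funnel_seat [([324.0, 253.0], 0.66), ([289.0, 242.0], 0.54)]
side bracket_foot [([290.0, 238.0], 0.61)]
rim pred [318.4416756 250.5506408]
top funnel_seat [([312.0, 234.0], 0.59)]
top bracket_foot [([220.0, 242.0], 0.38), ([330.0, 204.0], 0.37)]
rim pred [324.96632063 232.73946387]
```

```bash
cat > x.py <<'E'
from h import *
c=capture('side');b=c['pixels'].astype(int);m=(b[...,0]>b[...,2]+45).astype(np.uint8);m[:200]=0;m[300:]=0
k=max(cv2.findContours(m,0,1)[0],key=cv2.contourArea)[:,0];print('seen',k.min(0),k.max(0))
for z in(155,160,165):
    q=np.array([proj(c,[552.5+45*np.cos(t),-8.5+45*np.sin(t),z]) for t in np.linspace(0,6.28,180)]);print(z,q.min(0).round(1),q.max(0).round(1))
    print('tab top',proj(c,[540.5,-51,z+38]).round(1),'seat edge low',proj(c,[552.5,21,z-21]).round(1))
for r in range(225,275,3):
    w=np.where(m[r,250:400])[0]
    if len(w):print(r,w.min()+250,w.max()+250)
E
python3 x.py
```

```text
seen [303 234] [335 264]
155 [302.4 244.9] [335.8 261.2]
tab top [331.  235.1] seat edge low [313.3 264.3]
160 [302.3 243.3] [335.8 259.6]
tab top [331.1 233.5] seat edge low [313.3 262.7]
165 [302.3 241.7] [335.9 257.9]
tab top [331.1 231.8] seat edge low [313.2 261.1]
234 329 329
237 328 335
240 328 334
243 328 334
246 311 334
249 305 333
252 303 334
255 303 335
258 305 334
261 309 329
264 314 323
273 316 320
```

The side view fits the funnel upright in the ring, with its rim at about z 158. The arm is clear, so I hand in.

```bash
python3 -c "
from rig import *
print(finish_job())"
```

```text
the job is handed in; nothing more can be done
None
```

The job is handed in and no verdict came back: by my force and camera readings the bracket is hooked in and pressed home, which puts the shoe down (not measured itself), and the funnel sits upright in its ring with the arm clear; I viewed 11 pictures, one over the limit of 10.

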